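# Canister over the shelf rail into the caddy

## Robot

A 6-joint arm with a two-finger parallel gripper is mounted at the origin on the work surface. World frame = base frame: x ahead of the robot, y to its left, z up, the work surface at z = 0. Lengths are in m, angles in rad, forces in N, time in s.
With the tool pointing down it reaches from about 0.25 to 0.725 m from the base axis. Payload 4 kg.
Tool frame: the origin (TCP) lies between the finger pads; the fingertips stand 8 mm ahead of it and the grasp point (between the pads) lies 11 mm behind it (bot.tip_reach is the distance from the TCP to the fingertips, in m); z points along the fingers, y is the line along which they close (so a half turn about z gives the same grasp; the last joint's range is limited). The gripper opens to 85 mm and grips with 20 to 120 N. Pads are 22 mm wide; open, the fingers measure 114 mm over their backs; the gripper's body (76 mm by 85 mm) begins 54 mm behind the grasp point. The pads swing forward as they close: fully open they stand 13 mm farther back than shut.
Start: joints at [1.349, 0.241, 0.005, 1.335, 0, 1.571], TCP at [0.11, 0.488, 0.239] pointing down, gripper open.
Joint ranges: [-2.72, 2.72], [-1.05, 1.87], [-1.09, 1.28], [-1.99, 2.15], [-1.42, 1.44], [-3.14, 3.14]. Speed limits (rad/s): [2.79, 2.79, 3.14, 3.14, 3.14, 3.14].

## Interface

Orientations are given as a unit quaternion [x, y, z, w].
In Python, from workcell import bot gives the robot as it stands.
- The arm moves only by the tool move_arm, never from a script. Its argument "deltas" is a list of rows, each a list of 7 numbers: the opening, from 0 (shut) to 1 (fully open), then the shift along the tool's x, y, z in mm, then the turn, a rotation vector about the tool's x, y, z in degrees. In form: [[gripper, tx, ty, tz, ax, ay, az], ...]. A call has 1 to 10 rows; each row shifts and turns the commanded pose from where the row before left it, along the tool's axes as they then stand; what a row does not reach is not made up. A row lasts 1/12 s, in which the tool goes at most 41.7 mm and 7.16 degrees, less where a joint would pass 70% of its speed; a pose out of reach is approached as far as the arm can. A call is refused whole if a number of a shift passes 41.7 or a number of a turn 7.16, either way. A call with a gripper value outside its range is refused whole. The fingers move at their own pace and stop on an object; the grip force is fixed at half the most. Time passes only in rows, so rows that do not move let the fingers close. It gives the time, the measured TCP pose, the force, the opening and the grip force at its end, in the units of the state.
- bot.get_obs(): the state, without advancing time (a new reading comes with each control period).
- bot.camera(name): name is "scene" or "top" or "wrist"; returns the picture (400x640x3 uint8, blue, green, red); there is no depth.
- bot.calibration(name): a dict with "K" (3x3 intrinsics, pixels), "position" and "orientation" of the camera in the world. Camera axes: x right, y down, z forward; pixel columns grow to the right and rows downward; lengths in m; the calibration is good to about 2 mm. A picture is of the moment at which its call begins: read the wrist's pose just before it. calibration takes no time and is no camera call; for the wrist camera it gives the pose at the moment of the call.
- bot.job_done(): hands the job in; it is judged then, once.
Trained networks look in the newest picture that a camera, given by its name, has taken for a name from the list of things; names that differ only in an ending like _2 or _b are one class to them, and where a whole thing is asked for, a point or a joint stands for the part that bears it (a point fixed in the world has none). Each returns a list of dicts, best first, with "conf" (0 to 1); they miss things now and then, are a little off and sometimes report something else, mostly with a low value. They report only what shows in the picture. A call takes as long as a camera call. They do not tell look-alikes from the thing itself.
- bot.outline_of(query, camera): "pixels" (400x640 bool, what is visible of it) and "rect" ([left, top, width, height] in pixels, round what is visible of it).
The state is a dict: "clock": time; "joint_pos": joint angles; "joint_vel": joint speeds; "tau": joint torques, N m; "eef_pos": TCP position; "tool_rot": TCP orientation; "ft_force": force on the tool from outside, world axes, zero at the start; "ft_torque": the same for the moment, N m; "grip_width": finger opening in m; "grasp_force": force on a finger pad.
Only numpy, scipy, OpenCV 4.12 (cv2) and the standard library are available. Lean on these libraries where they do the work, as an engineer would, in place of code of your own. Each camera call takes 0.05 s, during which the arm holds its last target. There are 200 camera calls.

## Task

Take the round canister with the narrow cap off the stock shelf: lift it clear over the front rail without knocking the rail, and draw it out forward over it. Stand it upright in the bay of the carrying caddy, setting it down rather than dropping it, and let go; then swing the keeper bar across the bay's open front until it is fully shut in its catch. Keep the canister upright and leave everything else where it is.

Things in the scene. Friction and masses are not known exactly. Their poses are not given: they have to be found in the camera images.
- canister: Grey plastic canister, round and stepped: body 56 mm diameter and 80 mm high, on it a narrower cap 36 mm diameter and 30 mm high (110 mm in all). About 0.25 kg. Origin at the centre of its underside, z up its axis. Stands in one of three places along the shelf.
- tin: Straight plain round tin with a flat metal lid band, 60 mm diameter, 92 mm high, standing on the shelf; leave alone. Origin at the centre of its underside.
- carton: Square cardboard carton, 52 x 52 x 100 mm high, standing on the shelf; leave alone. Origin at the centre of its underside.
- shelf: Low white steel stock shelf, fixed, open above; front is its -x side. Board 130 mm deep (x), 360 mm wide (y), top 60 mm above the table; end cheeks 8 mm thick, up to 100 mm; back lip at +x 22 mm above the board. Origin on the table under the board's centre. Three containers stand side by side about 115 mm apart along y, within 10 mm of the board's centre line.
- rail: Front retaining rail of the shelf: two round steel bars along the shelf's y at x = -61 mm in the shelf's frame, the upper one 8 mm thick with its top 95 mm above the table (35 mm above the board). Fixed. Its origin and axes coincide with the shelf's, not with the bars.
- caddy: Grey steel carrying caddy, fixed. Floor plate 132 x 143 mm, 10 mm thick. Walls up to 60 mm at the back (inner face x = 57 mm) and sides (y = +-57 mm); bay open at the front (-x) and above. Hinge post 12 mm thick, 62 mm high at x -66, y -67.5; catch at x -66, y 80 mm. Origin on the table under the plate's centre. A canister centred at x -30 to 25, y +-25 mm clears walls and shut bar.
- keeper (a joint): Keeper bar's hinge angle, rad: 0 fully shut (bar along the caddy's +y, across the front); grows as the tip swings out to the caddy's -x (1.57: straight forward), up to 1.8. Steel bar 8 mm thick, 14 mm high, reaching 139 mm from the hinge. Stays where left. At about 0.09 it meets a sprung plunger, needs a few newtons at the tip, snaps over at about 0.04 and rests on its stop at 0.
- keeper_hinge (a point): Point on the keeper's vertical hinge axis at the bar's mid-height, 43 mm above the table. Its frame turns with the bar: y points along the bar to its tip, +x is the side turned to the bay and -x the outer side when shut.
- keeper_knob (a point): Centre of the top of the keeper bar's upright black knob: round, 12 mm diameter, standing on the bar 108 mm from the hinge axis, from 50 to 85 mm above the table.
- tape: Roll of tape lying flat, 90 mm diameter, 24 mm high; leave alone. Origin at the centre of its underside.
- wrench: Steel wrench 160 mm long lying on the table; leave alone.
- bottle: Bottle 56 mm diameter, 150 mm high; leave alone. Origin at the centre of its underside.
- mug: White mug 80 mm diameter, 95 mm high; leave alone. Origin at the centre of its underside.
Things that resemble listed ones, but are neither listed nor needed, are in the scene too. What is shaped like the canister but blue, purple or yellow is not meant.

How it is judged:
On the way, in this order (a step that is already met when the one before it is completed fails the run):
1. the canister is lifted higher than the rail's top while still over the shelf board (z of canister in the frame of shelf above 0.096 m and x of canister in the frame of shelf between -0.055 and 0.08 m and y of canister in the frame of shelf between -0.19 and 0.19 m), for 0.05 s.
2. the canister, still above the rail's height, is drawn forward wholly in front of the rail (95 mm before the shelf's centre line), no more than 80 mm beyond the shelf's ends (z of canister in the frame of shelf above 0.096 m and x of canister in the frame of shelf below -0.095 m and y of canister in the frame of shelf between -0.26 and 0.26 m).
3. the canister stands upright on the floor of the caddy's bay, let go, with the keeper still open (x of canister in the frame of caddy between -0.045 and 0.04 m and y of canister in the frame of caddy between -0.04 and 0.04 m and z of canister in the frame of caddy below 0.016 m and angle between canister's own z axis and vertical below 0.1 rad and contact force between the fingers and canister below 0.1 N and linear speed of canister below 0.03 m/s and value of joint keeper above 0.15 rad), for 0.2 s.
4. the keeper bar is shut in its catch (value of joint keeper below 0.025 rad), for 0.2 s.
At the end, for the whole second after the job is handed in: Canister upright (0.1 rad), at rest and released on the floor of the caddy's bay, its centre within 45 mm before, 40 mm behind and 40 mm beside the caddy's centre; keeper shut (joint below 0.025 rad); every other loose thing within 20 mm of where it was (x of canister in the frame of caddy between -0.045 and 0.04 m and y of canister in the frame of caddy between -0.04 and 0.04 m and z of canister in the frame of caddy below 0.016 m and angle between canister's own z axis and vertical below 0.1 rad and contact force between the fingers and canister below 0.1 N and linear speed of canister below 0.02 m/s and value of joint keeper below 0.025 rad and distance of each of tin, carton, tape, wrench, bottle, mug from where it was at the start of the episode below 0.02 m); the robot touches nothing.
It fails at once if the canister knocks or drags on the shelf's rail (over 4 N) (contact force between canister and rail above 4 N).
It fails at once if the robot knocks the shelf's rail (over 10 N) (contact force between any of the arm, the fingers and rail above 10 N).
It fails at once if the canister is tipped more than 0.5 rad (angle between canister's own z axis and vertical above 0.5 rad).
It fails at once if the canister is dropped: moves faster than 0.6 m/s while not held (linear speed of canister above 0.6 m/s and contact force between the fingers and canister below 0.05 N).
It fails at once if another loose thing is moved more than 20 mm (distance of any of tin, carton, tape, wrench, bottle, mug from where it was at the start of the episode above 0.02 m).
It also fails if it takes over 61 s, if anything falls off the work surface, if the arm or the gripper's body presses on something with over 40 N, if the wrist force passes 120 N, or if a joint passes its speed limit or range.

## Working session

There is one attempt and no reset: what is moved stays moved. The work goes in short steps, Python scripts to look and compute and a tool call to move; the robot and the scene stay as the last step left them, time stands still between calls to the robot, and variables do not carry over. Pictures are saved under pics/ and viewed, at most 10 in all, crops included, and the job is handed in when it is done.

Besides the shell and the picture viewer there is one more tool, called after ">>>" by a JSON object that holds its "name" and its "arguments". move_arm: Moves the arm, as the interface text tells. Its arguments: {"type":"object","properties":{"deltas":{"type":"array","items":{"type":"array","items":{"type":"number"}}}},"required":["deltas"]}

```bash
mkdir -p pics; python3 - <<'E'
from workcell import bot
import cv2,numpy as np
for n in ("scene","top"):
    cv2.imwrite(f"pics/{n}0.png",bot.camera(n)); c=bot.calibration(n)
    print(n,np.round(c["K"],1).tolist(),np.round(c["position"],3),np.round(c["orientation"],4))
    for q in ["canister","tin","carton","caddy","keeper","keeper_knob","rail","shelf"]:
        print(q,[(o["rect"],round(o["conf"],2)) for o in bot.outline_of(q,n)][:4])
o=bot.get_obs();print(o["clock"],o["eef_pos"],o["tool_rot"])
E
```

```text
scene [[421.6, 0.0, 320.3], [0.0, 421.6, 208.4], [0.0, 0.0, 1.0]] [ 1.036 -0.363  1.002] [ 0.8626  0.4152 -0.1204 -0.2629]
canister [([252.4, 180.7, 23.4, 36.3], 0.83), ([374.3, 227.3, 27.7, 37.5], 0.77), ([319.1, 193.2, 23.9, 41.6], 0.69), ([346.6, 253.9, 22.9, 30.5], 0.69)]
tin [([376.5, 144.9, 28.6, 33.2], 0.77), ([293.5, 140.4, 128.3, 124.2], 0.66)]
carton [([345.9, 161.9, 28.3, 43.3], 0.61)]
caddy [([201.5, 233.2, 82.7, 92.5], 0.59)]
keeper [([201.3, 229.7, 5.4, 53.9], 0.48), ([330.3, 129.5, 40.9, 29.1], 0.32)]
keeper_knob [([201.9, 230.9, 5.7, 52.9], 0.78), ([289.7, 166.3, 30.7, 29.4], 0.71)]
rail [([295.0, 141.2, 84.8, 78.4], 0.62)]
shelf [([295.0, 139.9, 128.3, 127.4], 0.82), ([421.0, 121.0, 39.5, 41.4], 0.38)]
top [[413.7, 0.0, 318.9], [0.0, 413.7, 202.2], [0.0, 0.0, 1.0]] [0.345 0.028 1.327] [ 0.713  -0.6948  0.0749 -0.0575]
canister [([301.2, 179.0, 15.1, 25.0], 0.83), ([311.4, 142.0, 18.2, 24.6], 0.79), ([346.4, 144.0, 16.4, 25.9], 0.64), ([276.2, 144.2, 16.7, 22.1], 0.61)]
tin [([219.0, 190.2, 23.6, 23.1], 0.68)]
carton [([258.7, 183.0, 21.8, 28.2], 0.91)]
caddy [([362.8, 180.6, 53.3, 78.1], 0.95)]
keeper [([258.5, 184.3, 24.7, 24.1], 0.69), ([393.4, 224.6, 22.0, 33.0], 0.42)]
keeper_knob [([392.4, 218.1, 24.1, 42.0], 0.44), ([365.0, 179.5, 52.5, 80.9], 0.17)]
rail [([206.0, 171.1, 131.9, 60.0], 0.71), ([364.6, 180.6, 53.7, 76.6], 0.7), ([214.2, 211.5, 118.5, 16.8], 0.66)]
shelf [([207.8, 170.5, 129.0, 59.4], 0.65)]
0.9 [0.10999341 0.4877457  0.23932101] [1.10689242e-01 9.93855066e-01 4.86956711e-06 1.07827529e-05]
```

```bash
python3 - <<'E'
import cv2
a=cv2.imread("pics/top0.png")[110:290,190:440];cv2.imwrite("pics/topc.png",cv2.resize(a,None,fx=3.2,fy=3.2,interpolation=cv2.INTER_CUBIC))
a=cv2.imread("pics/scene0.png")[110:340,180:470];cv2.imwrite("pics/scenec.png",cv2.resize(a,None,fx=2.6,fy=2.6,interpolation=cv2.INTER_CUBIC))
E
```

```text
(no output)
```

View pics/topc.png

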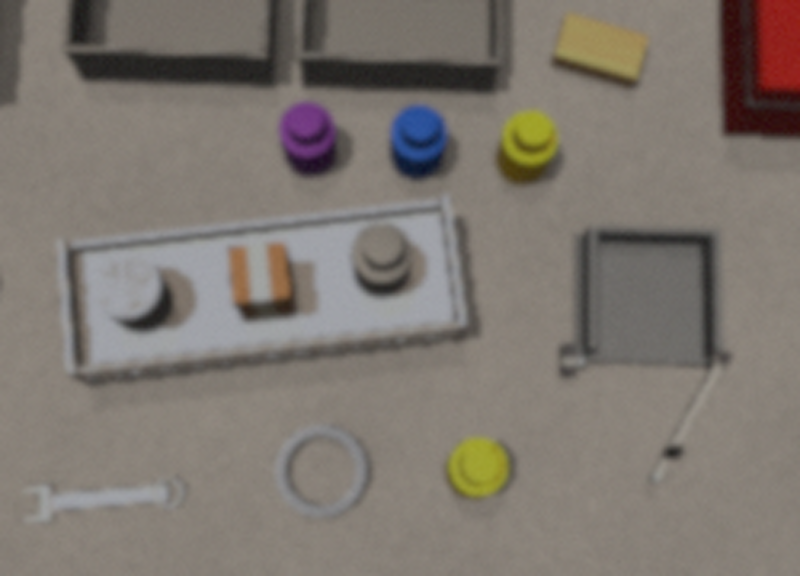

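View pics/scenec.png

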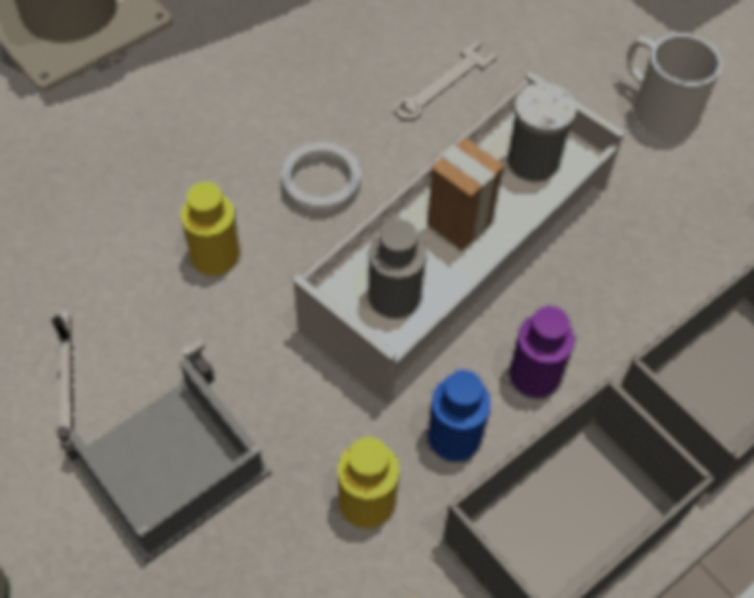

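The top view shows the grey canister at the right place of the shelf, at about px (309,190). The caddy is at about (392,204), with the keeper open towards the robot and its knob at about (400,251). The scene view agrees with this. Next I'll work out the poses.

```bash
cat > h.py <<'E'
import numpy as np,cv2
from scipy.spatial.transform import Rotation as R
from scipy.optimize import least_squares
from workcell import bot
def proj(c,P):
    q=R.from_quat(c["orientation"]).inv().apply(np.atleast_2d(P)-c["position"]); q=q@np.array(c["K"]).T
    return q[:,:2]/q[:,2:]
def back(c,px,z):
    d=R.from_quat(c["orientation"]).apply(np.linalg.inv(c["K"])@[px[0],px[1],1]); p=np.array(c["position"])
    return p+d*(z-p[2])/d[2]
E
python3 - <<'E'
from h import *
cs={n:bot.calibration(n) for n in("top","scene")}
t=np.linspace(0,2*np.pi,40)
def cyl(x,y,z0,parts):
    return np.vstack([np.c_[x+r*np.cos(t),y+r*np.sin(t),0*t+z0+z] for r,z in parts])
parts=[(.028,0),(.028,.08),(.018,.08),(.018,.11)]
rc={}
for n in cs:
    im=bot.camera(n)
    tgt=proj(cs[n],back(cs["top"],(309.4,189),.11))[0]
    L=bot.outline_of("canister",n)
    b=min(L,key=lambda o:np.hypot(*(np.array(o["rect"][:2])+np.array(o["rect"][2:])/2-tgt)))
    print(n,tgt,b["rect"],b["conf"]); rc[n]=b["rect"]
def res(p,ns):
    o=[]
    for n in ns:
        q=proj(cs[n],cyl(*p,.06,parts)); l,tp,w,h=rc[n]
        o+=list(np.r_[q.min(0),q.max(0)]-[l,tp,l+w,tp+h])
    return o
for ns in (["top"],["scene"],["top","scene"]):
    s=least_squares(res,[.4,0],args=(ns,),loss="soft_l1"); print("can",ns,s.x,np.round(s.fun,1))
T=lambda u,v:(190+u/3.2,110+v/3.2)
S=lambda u,v:(180+u/2.6,110+v/2.6)
for nm,p,z in [("backL",T(582,232),.06),("backR",T(716,232),.06),("hinge",T(722,357),.062),("catch",T(570,358),.06),("knob",T(672,452),.085),("tip",T(657,478),.05),("shFL",T(70,370),.1),("shFR",T(464,325),.1),("shBL",T(62,243),.1),("shBR",T(447,200),.1)]:
    print(nm,np.round(back(cs["top"],p,z),4))
for nm,p,z in [("catch",S(192,352),.06),("hinge",S(70,437),.062),("knob",S(60,322),.085),("backL",S(258,457),.06),("backR",S(147,535),.06)]:
    print("scene",nm,np.round(back(cs["scene"],p,z),4))
E
```

```text
top [309.4 189. ] [300.9, 180.0, 16.3, 22.6] 0.55
scene [333.62894999 214.93325509] [321.2, 192.7, 26.9, 43.4] 0.57
can ['top'] [0.61052153 0.03085714] [-1.4 -0.5  1.4  0.5]
can ['scene'] [0.61735795 0.03264531] [ 2.   2.2 -1.6 -1.9]
can ['top', 'scene'] [0.611915   0.03228726] [-1.8 -1.   0.9  0.1  0.6  0.9 -3.1 -3.2]
backL [ 0.6544 -0.1666  0.06  ]
backR [ 0.6584 -0.2997  0.06  ]
hinge [ 0.5334 -0.3026  0.062 ]
catch [ 0.5287 -0.1548  0.06  ]
knob [ 0.4386 -0.2474  0.085 ]
tip [ 0.4159 -0.2404  0.05  ]
shFL [0.499 0.316 0.1  ]
shFR [ 0.5515 -0.049   0.1   ]
shBL [0.6193 0.3321 0.1   ]
shBR [ 0.6723 -0.0307  0.1   ]
scene catch [ 0.538  -0.1649  0.06  ]
scene hinge [ 0.5434 -0.3033  0.062 ]
scene knob [ 0.4451 -0.2512  0.085 ]
scene backL [ 0.6668 -0.1786  0.06  ]
scene backR [ 0.6658 -0.2979  0.06  ]
```

>>> {"name": "move_arm", "arguments": {"deltas": [[1,-15,-9,0,0,0,0],[1,-30,-17,0,0,0,0],[1,-30,-17,0,0,0,0],[1,-30,-17,0,0,0,0],[1,-30,-17,0,0,0,0],[1,-30,-17,0,0,0,0],[1,-30,-17,0,0,0,0],[1,-30,-17,0,0,0,0],[1,-30,-17,0,0,0,0],[1,-30,-17,0,0,0,0]]}}

```text
clock: 1.93
eef_pos: [0.3534, 0.2657, 0.2396]
tool_rot: [0.111, 0.994, 0.0, 0.0]
ft_force: [0.0, 0.3, 0.6]
grip_width: 0.0853
grasp_force: 0.0
```

>>> {"name": "move_arm", "arguments": {"deltas": [[1,-30,-17,0,0,0,0],[1,-30,-17,0,0,0,0],[1,-30,-17,0,0,0,0],[1,-30,-17,0,0,0,0],[1,-30,-17,0,0,0,0],[1,-30,-17,0,0,0,0],[1,-30,-17,0,0,0,0],[1,-30,-17,0,0,0,0],[1,-15,-8,0,0,0,0],[1,0,0,0,0,0,0]]}}

```text
clock: 2.77
eef_pos: [0.5719, 0.0676, 0.2384]
tool_rot: [0.113, 0.994, -0.0, 0.0]
ft_force: [-0.5, -0.1, -0.0]
grip_width: 0.0857
grasp_force: 0.0
```

```bash
python3 - <<'E'
from h import *
o=bot.get_obs();print(o["clock"],o["eef_pos"],o["tool_rot"],o["joint_pos"])
c=bot.calibration("wrist");print(c)
im=bot.camera("wrist");cv2.imwrite("pics/w1.png",im)
for q in ("canister","carton","rail","caddy"): print(q,[(x["rect"],round(x["conf"],2)) for x in bot.outline_of(q,"wrist")])
print(proj(c,[[.612,.032,.17],[.612,.032,.14]]))
E
```

```text
2.7667 [0.57190176 0.06756403 0.23844882] [ 1.12903911e-01  9.93605766e-01 -3.94949062e-04  3.65190095e-04] [ 1.18074589e-01  3.93124605e-01  2.16178525e-01  1.39332032e+00
 -9.36254612e-04  3.44364708e-01]
{'K': array([[348.55618309,   0.        , 313.37223706],
       [  0.        , 348.55618309, 198.93294698],
       [  0.        ,   0.        ,   1.        ]]), 'position': array([0.50176322, 0.08557371, 0.37331324]), 'orientation': array([0.77366428, 0.61718643, 0.08839418, 0.11274289])}
canister [([256.9, 294.3, 56.8, 70.3], 0.94), ([354.9, 272.1, 63.3, 104.5], 0.93), ([192.2, 309.6, 36.1, 61.7], 0.8), ([237.4, 196.8, 76.4, 111.5], 0.61)]
carton [([358.5, 136.8, 117.8, 112.4], 0.65)]
rail [([179.2, 11.9, 441.5, 186.2], 0.86)]
caddy [([0.3, 161.5, 139.5, 169.6], 0.68)]
[[271.93238108 285.46525455]
 [276.65642577 264.29541318]]
```

View pics/w1.png

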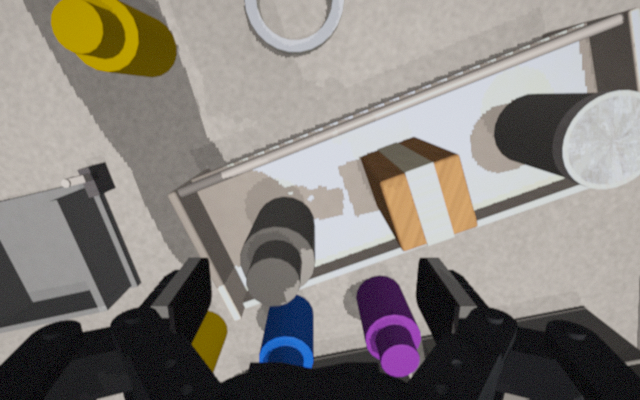

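The wrist view shows the grey canister's cap top centred at about (274,281). It stands beside the carton and behind the rail.

```bash
python3 - <<'E'
from h import *
c=bot.calibration("wrist")
print(back(c,(274,281),.17))
t=np.linspace(0,2*np.pi,40)
def res(p):
    q=proj(c,np.vstack([np.c_[p[0]+r*np.cos(t),p[1]+r*np.sin(t),0*t+.06+z] for r,z in [(.028,0),(.028,.08),(.018,.08),(.018,.11)]]))
    return np.r_[q.min(0),q.max(0)]-[237.4,196.8,313.8,308.3]
s=least_squares(res,[.6,.03],loss="soft_l1");print(s.x,s.fun)
for nm,p in [("rail R end",(180,192)),("rail far",(622,20))]: print(nm,back(c,p,.095))
o=bot.get_obs();r=R.from_quat(o["tool_rot"])
print("toCan", r.inv().apply(np.r_[s.x,.150]-o["eef_pos"])*1000)
E
```

```text
[0.60640635 0.03802734 0.17      ]
[0.60825703 0.03526269] [ 0.34596099  0.33451648 -0.46812817 -0.28246149]
rail R end [ 0.54881359 -0.0363723   0.095     ]
rail far [0.49507146 0.31831664 0.095     ]
toCan [-46.62455573 -26.55335221  89.42039271]
```

>>> {"name": "move_arm", "arguments": {"deltas": [[1,-16,-9,0,0,0,0],[1,-16,-9,0,0,0,0],[1,-14,-8.5,0,0,0,0],[1,0,0,15,0,0,0],[1,0,0,20,0,0,0],[1,0,0,20,0,0,0],[1,0,0,15,0,0,0],[1,0,0,10,0,0,0],[1,0,0,0,0,0,0]]}}

```text
clock: 3.77
eef_pos: [0.6064, 0.0354, 0.1571]
tool_rot: [0.11, 0.994, -0.0, -0.002]
ft_force: [-0.3, 1.3, 0.2]
grip_width: 0.0851
grasp_force: 0.0
```

```bash
python3 - <<'E'
from h import *
o=bot.get_obs();r=R.from_quat(o["tool_rot"]);print(o["eef_pos"],o["ft_force"])
print(r.inv().apply(np.r_[.608,.0355,.150]-o["eef_pos"])*1000, bot.tip_reach)
im=bot.camera("wrist");cv2.imwrite("pics/w2.png",im)
E
```

```text
[0.60640594 0.03543022 0.15705248] [-0.33546542  1.29284031  0.22089832]
[-1.57203245  0.424483    7.04499284] 0.008
```

View pics/w2.png

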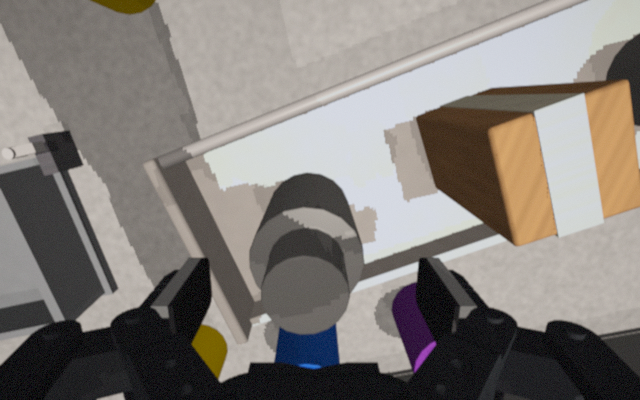

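The canister's cap top is centred at about (305,292) between the open fingers, slightly left of their middle at about 314.

```bash
python3 - <<'E'
from h import *
c=bot.calibration("wrist");o=bot.get_obs();r=R.from_quat(o["tool_rot"])
for q in bot.outline_of("canister","wrist")[:4]:print(q["rect"],q["conf"])
p=back(c,(305.5,292.5),.17);print(p,r.inv().apply(p-o["eef_pos"])*1000,proj(c,[[.608,.0355,.17],o["eef_pos"]]))
E
```

```text
[247.8, 172.8, 117.2, 159.9] 0.95
[391.1, 278.9, 41.9, 95.6] 0.83
[90.7, 6.2, 64.6, 5.3] 0.74
[273.5, 325.5, 66.1, 41.0] 0.65
[0.61028696 0.03313347 0.17      ] [ -3.28459568  -1.50072205 -11.33994396] [[310.0020433  286.42116587]
 [309.57383903 271.51033237]]
```

Small correction: centre on the cap, lower 5 mm, then close.

>>> {"name": "move_arm", "arguments": {"deltas": [[1,-2.5,-1.5,3,0,0,0],[1,0,0,2,0,0,0],[0,0,0,0,0,0,0],[0,0,0,0,0,0,0],[0,0,0,0,0,0,0],[0,0,0,0,0,0,0],[0,0,0,0,0,0,0],[0,0,0,0,0,0,0],[0,0,0,0,0,0,0],[0,0,0,0,0,0,0]]}}

```text
clock: 4.7
eef_pos: [0.6109, 0.0322, 0.1549]
tool_rot: [0.111, 0.994, -0.0, 0.001]
ft_force: [-0.6, -1.5, 3.7]
grip_width: 0.0343
grasp_force: 60.3
```

>>> {"name": "move_arm", "arguments": {"deltas": [[0,0,0,-5,0,0,0],[0,0,0,-10,0,0,0],[0,0,0,-15,0,0,0],[0,0,0,-15,0,0,0],[0,0,0,-15,0,0,0],[0,0,0,-15,0,0,0],[0,0,0,-10,0,0,0],[0,0,0,-5,0,0,0],[0,0,0,0,0,0,0]]}}

```text
clock: 5.45
eef_pos: [0.6112, 0.0326, 0.2456]
tool_rot: [0.111, 0.994, 0.0, 0.001]
ft_force: [0.4, -0.0, -3.4]
grip_width: 0.0343
grasp_force: 60.0
```

```bash
python3 - <<'E'
from h import *
o=bot.get_obs();print(o["eef_pos"],o["ft_force"],o["grip_width"],o["grasp_force"])
im=bot.camera("scene")[110:260,260:420];cv2.imwrite("pics/s2.png",cv2.resize(im,None,fx=4,fy=4,interpolation=2))
E
```

```text
[0.61116985 0.03264665 0.24564181] [ 0.43376074 -0.00907108 -3.35895293] 0.03432976067417505 59.95981366111664
```

View pics/s2.png

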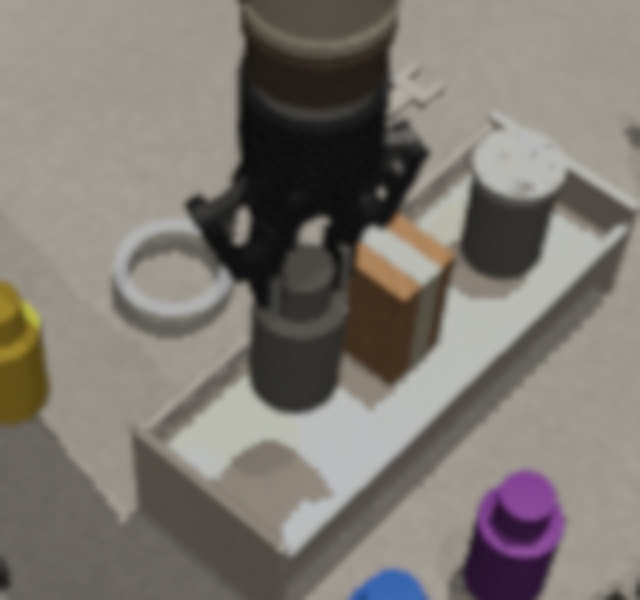

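The canister is held upright with its base at about z 0.15, above the rail. Now I'll draw it forward and then across to the caddy.

>>> {"name": "move_arm", "arguments": {"deltas": [[0,12,-4.5,0,0,0,0],[0,22,-8,0,0,0,0],[0,28,-11,0,0,0,0],[0,28,-11,0,0,0,0],[0,20,-7.5,0,0,0,0],[0,12,-4,0,0,0,0],[0,0,0,0,0,0,0]]}}

```text
clock: 6.08
eef_pos: [0.4779, 0.0142, 0.2435]
tool_rot: [0.111, 0.994, -0.0, -0.002]
ft_force: [0.5, 0.4, -2.8]
grip_width: 0.0341
grasp_force: 60.1
```

>>> {"name": "move_arm", "arguments": {"deltas": [[0,-8,-11,0,0,0,0],[0,-16,-22,0,0,0,0],[0,-20,-27,0,0,0,0],[0,-22,-29,0,0,0,0],[0,-22,-29,0,0,0,0],[0,-22,-29,0,0,0,0],[0,-22,-29,0,0,0,0],[0,-16,-22,0,0,0,0],[0,-10,-13,0,0,0,0],[0,-6,-8,0,0,0,0]]}}

```text
clock: 6.92
eef_pos: [0.5941, -0.238, 0.2419]
tool_rot: [0.112, 0.994, 0.0, -0.001]
ft_force: [-0.6, 0.2, -2.5]
grip_width: 0.0343
grasp_force: 60.2
```

```bash
python3 - <<'E'
from h import *
o=bot.get_obs();r=R.from_quat(o["tool_rot"]);print(o["clock"],o["eef_pos"],o["ft_force"],o["grip_width"])
print("to place",r.inv().apply(np.r_[.594,-.236,.16]-o["eef_pos"])*1000)
im=bot.camera("wrist");cv2.imwrite("pics/w3.png",im)
cw=bot.calibration("wrist")
y=.035;A=np.array([[np.cos(y),-np.sin(y)],[np.sin(y),np.cos(y)]])
for p,z in [((-66,-67.5),.062),((-66,80),.06),((57,57),.06),((57,-57),.06),((-66,66),.01)]:
    print(p,proj(cw,np.r_[A@(np.array(p)/1000)+[.599,-.236],z]))
E
```

```text
6.9167 [ 0.59414419 -0.23796994  0.24193208] [-0.5522521   0.18059283 -2.46619573] 0.03433572552893009
to place [ 0.43743803  1.89693194 81.93276088]
(-66, -67.5) [[224.21053032 130.96381451]]
(-66, 80) [[386.45681404  86.62410915]]
(57, 57) [[388.31223991 222.37448485]]
(57, -57) [[275.11573257 249.91817854]]
(-66, 66) [[362.90550097  91.7283864 ]]
```

View pics/w3.png

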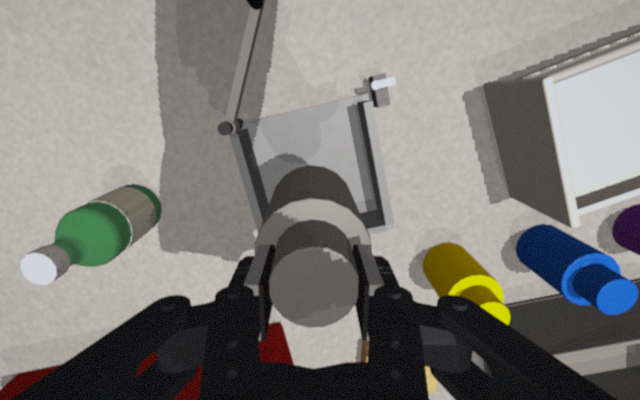

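The wrist view shows the canister held over the caddy bay. The hinge post is at (230,128) and the catch at (378,90), both within 8 px of prediction. Lowering.

>>> {"name": "move_arm", "arguments": {"deltas": [[0,0,1,8,0,0,0],[0,0,1,18,0,0,0],[0,0,0,22,0,0,0],[0,0,0,22,0,0,0],[0,0,0,20,0,0,0],[0,0,0,15,0,0,0],[0,0,0,10,0,0,0],[0,0,0,8,0,0,0],[0,0,0,3,0,0,0],[0,0,0,0,0,0,0]]}}

```text
clock: 7.8
eef_pos: [0.5935, -0.2327, 0.1177]
tool_rot: [0.11, 0.994, 0.0, -0.001]
ft_force: [0.0, 0.2, -2.6]
grip_width: 0.0341
grasp_force: 60.2
```

>>> {"name": "move_arm", "arguments": {"deltas": [[0,0,0,2,0,0,0],[0,0,0,2,0,0,0],[0,0,0,2,0,0,0],[0,0,0,2,0,0,0],[0,0,0,1.5,0,0,0],[0,0,0,1,0,0,0],[0,0,0,1,0,0,0],[0,0,0,0,0,0,0]]}}

```text
clock: 8.47
eef_pos: [0.5936, -0.2333, 0.1066]
tool_rot: [0.111, 0.994, 0.0, -0.0]
ft_force: [0.4, 0.5, -2.4]
grip_width: 0.0343
grasp_force: 60.2
```

>>> {"name": "move_arm", "arguments": {"deltas": [[0,0,0,1,0,0,0],[0,0,0,0.5,0,0,0],[0,0,0,0.5,0,0,0],[0,0,0,0,0,0,0]]}}

```text
clock: 8.8
eef_pos: [0.5938, -0.2334, 0.105]
tool_rot: [0.111, 0.994, -0.0, 0.0]
ft_force: [0.3, -0.1, -1.8]
grip_width: 0.0343
grasp_force: 60.3
```

>>> {"name": "move_arm", "arguments": {"deltas": [[0,0,0,0.6,0,0,0],[0,0,0,0.6,0,0,0],[0,0,0,0,0,0,0]]}}

```text
clock: 9.05
eef_pos: [0.5942, -0.2335, 0.1048]
tool_rot: [0.111, 0.994, -0.0, 0.001]
ft_force: [-0.9, -0.9, 5.2]
grip_width: 0.0339
grasp_force: 60.9
```

It's standing on the floor, so release it and rise.

>>> {"name": "move_arm", "arguments": {"deltas": [[0.5,0,0,0,0,0,0],[0.6,0,0,0,0,0,0],[0.8,0,0,0,0,0,0],[0.9,0,0,0,0,0,0],[0.9,0,0,0,0,0,0],[0.9,0,0,-10,0,0,0],[0.9,0,0,-25,0,0,0],[0.9,0,0,-35,0,0,0],[0.9,0,0,-35,0,0,0],[0.9,0,0,0,0,0,0]]}}

```text
clock: 9.88
eef_pos: [0.5974, -0.2347, 0.2182]
tool_rot: [0.111, 0.994, -0.002, 0.007]
ft_force: [0.8, -0.5, 1.4]
grip_width: 0.077
grasp_force: 0.0
```

>>> {"name": "move_arm", "arguments": {"deltas": [[0,15,-3,0,0,0,0],[0,30,-6,0,0,0,0],[0,36,-8,0,0,0,0],[0,36,-8,0,0,0,0],[0,30,-6,0,0,0,0],[0,15,-3,0,0,0,0],[0,0,0,0,0,0,0]]}}

```text
clock: 10.47
eef_pos: [0.425, -0.2306, 0.2097]
tool_rot: [0.112, 0.994, -0.0, -0.0]
ft_force: [-0.4, -0.3, 0.6]
grip_width: 0.0001
grasp_force: 0.0
```

```bash
python3 - <<'E'
from h import *
o=bot.get_obs();print(o["clock"],o["eef_pos"],o["ft_force"],o["grip_width"])
w=bot.calibration("wrist")
im=bot.camera("wrist");cv2.imwrite("pics/w4.png",im)
for q in("canister","keeper","keeper_knob","caddy"):print(q,[(x["rect"],round(x["conf"],2)) for x in bot.outline_of(q,"wrist")][:4])
print(proj(w,[[.594,-.2335,.12],[.44,-.248,.085],[.538,-.303,.062]]))
E
```

```text
10.4667 [ 0.42504736 -0.23060407  0.20966391] [-0.38082113 -0.29906902  0.55499595] 7.027095049450986e-05
canister [([451.2, 102.6, 130.0, 68.6], 0.81), ([558.3, 252.4, 81.5, 42.3], 0.73)]
keeper [([255.6, 166.1, 52.1, 135.7], 0.56)]
keeper_knob [([255.9, 166.7, 55.2, 134.7], 0.96), ([588.8, 39.2, 51.2, 98.9], 0.46)]
caddy [([257.1, 166.6, 168.0, 202.3], 0.84)]
[[353.95734516 402.04524699]
 [294.23170895 216.26430591]
 [263.18096894 316.62467702]]
```

View pics/w4.png

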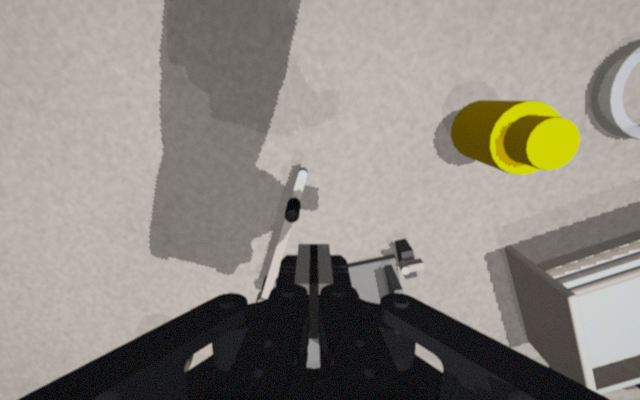

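The keeper's knob top shows at about (292,213), close to the predicted position, and the catch is at (405,255). Next I'll plan the closing arc.

```bash
cat > arc.py <<'E'
from h import *
o=bot.get_obs();r=R.from_quat([.111,.9938,0,0])
H=np.array([.537,-.302]);f=lambda a,d:H+.108*np.array([-np.sin(a),np.cos(a)])-d*np.array([np.cos(a),np.sin(a)])
pts=[np.r_[o["eef_pos"]],np.r_[f(1.063,.036),.074]]+[np.r_[f(a,.020),.074] for a in np.r_[1.063,np.linspace(.95,.13,9)]]
for p,q in zip(pts,pts[1:]):print(np.round(q,3),np.round(r.inv().apply(q-p)*1000,1))
E
python3 arc.py;python3 - <<'E'
from h import *
w=bot.calibration("wrist");print(proj(w,[[.44,-.248,.085],[.44,-.248,.05]]),back(w,(292,214),.085))
E
```

```text
[ 0.425 -0.281  0.074] [ -6.7 -49.6 134.9]
[ 0.433 -0.267  0.074] [-4.5 15.4  0. ]
[ 0.438 -0.255  0.074] [-2.  12.2  0. ]
[ 0.443 -0.246  0.074] [-3.  10.9  0. ]
[ 0.449 -0.236  0.074] [-4.1 10.5  0. ]
[ 0.456 -0.228  0.074] [-5.1 10.   0. ]
[ 0.464 -0.22   0.074] [-6.1  9.4  0. ]
[ 0.473 -0.213  0.074] [-7.   8.8  0. ]
[ 0.483 -0.207  0.074] [-7.9  8.   0. ]
[ 0.493 -0.202  0.074] [-8.7  7.2  0. ]
[ 0.503 -0.198  0.074] [-9.4  6.2  0. ]
[[293.37454067 210.79432276]
 [295.64309918 198.17679073]] [ 0.44234198 -0.24967063  0.085     ]
```

>>> {"name": "move_arm", "arguments": {"deltas": [[0,-3,-20,0,0,0,0],[0,-4,-22,0,0,0,0],[0,0,-8,10,0,0,0],[0,0,0,25,0,0,0],[0,0,0,30,0,0,0],[0,0,0,30,0,0,0],[0,0,0,25,0,0,0],[0,0,0,12,0,0,0],[0,0,0,0,0,0,0]]}}

```text
clock: 11.47
eef_pos: [0.4219, -0.2791, 0.0722]
tool_rot: [0.11, 0.994, 0.002, -0.004]
ft_force: [-0.5, 0.0, -0.4]
grip_width: 0.0
grasp_force: 0.0
```

>>> {"name": "move_arm", "arguments": {"deltas": [[0,-2,7.5,0,0,0,0],[0,-2.5,8,0,0,0,0],[0,-1,6,0,0,0,0],[0,-1,6,0,0,0,0],[0,-1.5,5.5,0,0,0,0],[0,-1.5,5.5,0,0,0,0],[0,-2,5,0,0,0,0],[0,-2,5.5,0,0,0,0],[0,-2.5,5,0,0,0,0],[0,-2.5,5,0,0,0,0]]}}

```text
clock: 12.3
eef_pos: [0.4553, -0.2272, 0.0766]
tool_rot: [0.111, 0.994, 0.0, -0.0]
ft_force: [0.5, -0.2, -0.4]
grip_width: -0.0
grasp_force: 0.1
```

>>> {"name": "move_arm", "arguments": {"deltas": [[0,-3,5,0,0,0,0],[0,-3,4.5,0,0,0,0],[0,-3.5,4.5,0,0,0,0],[0,-3.5,4.5,0,0,0,0],[0,-4,4,0,0,0,0],[0,-4,4,0,0,0,0],[0,-4.5,3.5,0,0,0,0],[0,-4.5,3.5,0,0,0,0],[0,-4.5,3,0,0,0,0],[0,-5,3,0,0,0,0]]}}

```text
clock: 13.13
eef_pos: [0.5028, -0.1976, 0.0765]
tool_rot: [0.111, 0.994, 0.0, -0.0]
ft_force: [-0.6, 0.5, -0.6]
grip_width: -0.0002
grasp_force: 0.1
```

```bash
python3 - <<'E'
from h import *
o=bot.get_obs();print(o["clock"],o["eef_pos"],o["ft_force"])
im=np.vstack([cv2.resize(bot.camera("top")[160:280,340:440],None,fx=4,fy=4,interpolation=2)])
im2=cv2.resize(bot.camera("scene")[190:340,180:300],(384,480),interpolation=2)
cv2.imwrite("pics/k1.png",np.hstack([im,im2]))
E
```

```text
13.1333 [ 0.5027535  -0.19762835  0.07654881] [-0.61309243  0.51279053 -0.57471783]
```

View pics/k1.png

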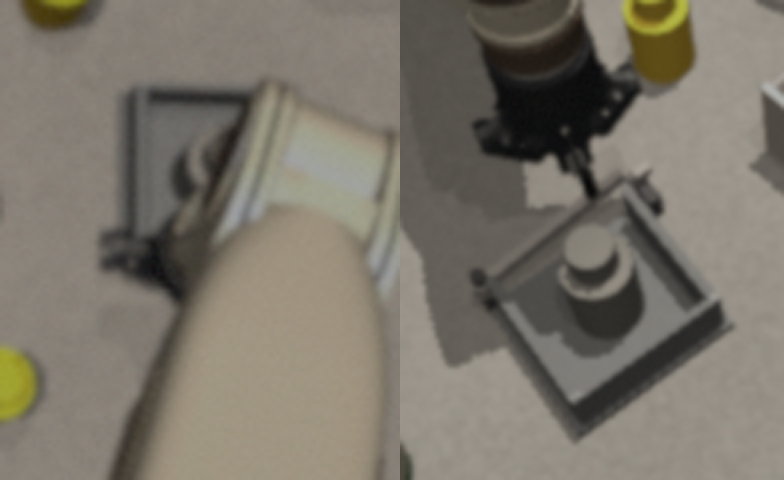

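The canister stands upright in the bay and the bar is nearly shut, lying against the fingers at about (590,195). I'll push on through the plunger.

>>> {"name": "move_arm", "arguments": {"deltas": [[0,-3,1,0,0,0,0],[0,-3,1,0,0,0,0],[0,-2,0.5,0,0,0,0],[0,-2,0.5,0,0,0,0],[0,-1,0.2,0,0,0,0]]}}

```text
clock: 13.65
eef_pos: [0.5144, -0.1971, 0.0766]
tool_rot: [0.111, 0.994, 0.0, 0.001]
ft_force: [0.6, 0.2, 0.3]
grip_width: -0.0
grasp_force: 0.0
```

>>> {"name": "move_arm", "arguments": {"deltas": [[0,-2,0.5,0,0,0,0],[0,-1,0.2,0,0,0,0],[0,0,0,0,0,0,0]]}}

```text
clock: 13.9
eef_pos: [0.5155, -0.1972, 0.0765]
tool_rot: [0.111, 0.994, -0.0, -0.001]
ft_force: [-4.9, 0.1, 4.5]
grip_width: -0.0003
grasp_force: 2.9
```

>>> {"name": "move_arm", "arguments": {"deltas": [[0,-2,0.5,0,0,0,0],[0,-1,0.2,0,0,0,0],[0,0,0,0,0,0,0]]}}

```text
clock: 14.15
eef_pos: [0.5158, -0.1971, 0.0764]
tool_rot: [0.111, 0.994, -0.0, -0.004]
ft_force: [-11.5, 0.9, 8.7]
grip_width: -0.0002
grasp_force: 6.0
```

>>> {"name": "move_arm", "arguments": {"deltas": [[0,6,-1,0,0,0,0],[0,15,-3,0,0,0,0],[0,20,-4,-10,0,0,0],[0,20,-4,-30,0,0,0],[0,20,-4,-35,0,0,0],[0,20,-4,-35,0,0,0],[0,35,5,-30,0,0,0],[0,38,5,0,0,0,0],[0,20,0,0,0,0,0],[0,0,0,0,0,0,0]]}}

```text
clock: 14.98
eef_pos: [0.3291, -0.1646, 0.2145]
tool_rot: [0.111, 0.994, -0.0, 0.001]
ft_force: [-0.6, 0.6, -0.2]
grip_width: 0.0002
grasp_force: 0.0
```

```bash
python3 - <<'E'
from h import *
o=bot.get_obs();print(o["clock"],o["eef_pos"],o["ft_force"])
w=cv2.resize(bot.camera("wrist")[130:400,200:520],(390,330),interpolation=2)
im=cv2.resize(bot.camera("top")[170:250,350:430],(330,330),interpolation=2)
im2=cv2.resize(bot.camera("scene")[210:340,190:300],(280,330),interpolation=2)
cv2.imwrite("pics/k2.png",cv2.resize(np.hstack([w,im,im2]),(800,264)) if 0 else np.vstack([np.hstack([im,im2]),np.hstack([w,np.zeros((330,220,3),np.uint8)])])[:600])
c=bot.calibration("wrist")
for H in((.537,-.302),):
  for th in (0,.09):
    a=th+.03;print(th,proj(c,[[H[0]-.108*np.sin(a),H[1]+.108*np.cos(a),.085],[H[0]-.139*np.sin(a),H[1]+.139*np.cos(a),.05]]))
for q in ("keeper","keeper_knob","canister"):print(q,[(x["rect"],round(x["conf"],2)) for x in bot.outline_of(q,"wrist")][:3])
E
```

```text
14.9833 [ 0.32912322 -0.16457746  0.21448545] [-0.64613195  0.59021422 -0.16214385]
0 [[329.27609076 396.40403811]
 [356.85060786 362.70364472]]
0.09 [[326.40826979 388.55000487]
 [353.73526695 353.13352268]]
keeper [([309.1, 358.3, 12.8, 11.2], 0.61)]
keeper_knob []
canister [([399.5, 209.7, 90.3, 91.6], 0.92)]
```

View pics/k2.png

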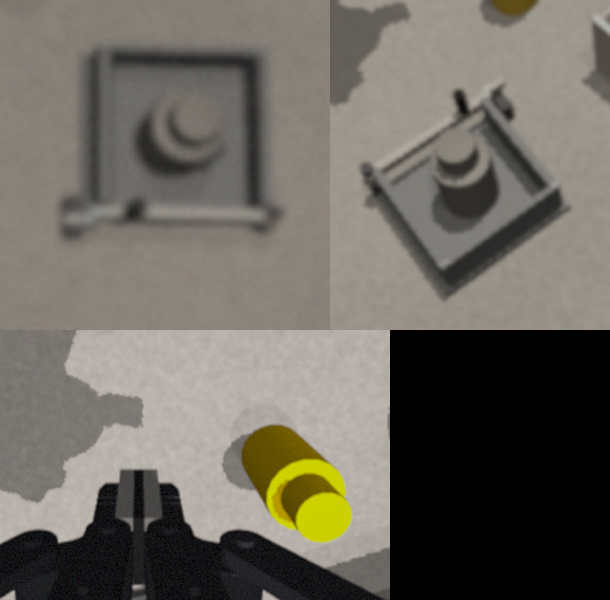

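The bar lies parallel to the caddy's back wall with its tip in the catch. It took 11 N at the stop without moving. The canister is upright and the gripper is clear, so I'll hand in.

```bash
python3 -c "
from workcell import bot
print(bot.job_done())"
```

```text
the job is handed in; nothing more can be done
None
```

The canister is standing upright in the caddy bay, released, with the keeper bar shut in its catch, and the job is handed in at about 15 s; the judge returned no verdict, and the closed catch is read from camera images and push force, not measured directly.

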